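Hook the levitator tray out from under the instrument riser

ROBOT

A 7-joint arm with a two-finger parallel gripper is mounted at the origin on the work surface. World frame = base frame: x ahead of the robot, y to its left, z up, the work surface at z = 0. Lengths are in m, angles in rad, forces in N, time in s.
With the tool pointing down it reaches from about 0.425 to 0.95 m from the base axis. Payload 4.7 kg.
Tool frame: the origin (TCP) lies on the centre line of the jaws, within the pads' length; the fingertips stand robot.nose_length ahead of it and the grasp point (between the pads) lies 8 mm behind it (robot.nose_length is the distance from the TCP to the fingertips, in m); z points along the fingers, y is the line along which they close (so a half turn about z gives the same grasp; the last joint's range is limited). The gripper opens to 85 mm and grips with 20 to 120 N. Pads are 22 mm wide; open, the fingers measure 114 mm over their backs; the gripper's body (76 mm by 85 mm) begins 54 mm behind the grasp point. The pads swing forward as they close: fully open they stand 13 mm farther back than shut.
Start: joints at [-1.307, 0.469, -0.049, 1.532, 0.024, 1.141, -0.082], TCP at [0.195, 0.646, 0.242] pointing down, gripper open.
Joint ranges: [-2.59, 2.59], [-0.33, 1.99], [-1.39, 1.29], [0.1, 2.45], [-1.04, 4.18], [0.21, 1.99], [-2.66, 2.66]. Speed limits (rad/s): [2.57, 2.57, 3.14, 3.14, 3.14, 3.14, 3.14].

INTERFACE

Orientations are given as [roll, pitch, yaw] about the fixed x, y, z axes, in that order (R = Rz(yaw) Ry(pitch) Rx(roll)).
In Python, from plant import robot gives the robot as it stands. Calls block until the motion is done:
- robot.goto(position, orientation): joint-space move of the TCP to a pose.
- robot.move_straight(position, vel=0.15, attitude=None, contact_N=None): straight line of the TCP; attitude=None keeps the orientation; vel is the mean speed in m/s. With contact_N (N) it stops when the force on the tool has changed by that much, and returns True; else False.
- robot.move_joints(angles): joint-space move.
- robot.grip(opening, strength=None): opening from 0.0 (shut) to 1.0 (fully open); strength is the grip in N (None keeps the last); returns when the fingers have stopped.
- robot.sleep(seconds).
- robot.inverse_kinematics(position, orientation): joint angles nearest the present ones, or None.
- robot.sense(): the state.
- robot.grab_frame(name): name is "scene" or "top" or "wrist"; returns a dict with "image" (420x560x3 uint8, red, green, blue), "range_z" (420x560 float32, m along the optical axis (not along the pixel's ray), 0 where there is no reading), "fx", "fy", "cx", "cy" (pixels), "R" (3x3) and "t" (3): a world point X has camera coordinates R X + t. Camera axes: x right, y down, z forward; pixel columns grow to the right and rows downward; lengths in m; the calibration is good to about 2 mm. A picture is of the moment at which its call begins.
A pose or a line that the arm cannot do raises robot.IKError and nothing moves.
- robot.close_job(): hands the job in; it is judged then, once.
The state is a dict: "t": time; "joint_pos": joint angles; "joint_velocities": joint speeds; "effort": joint torques, N m; "tcp_pos": TCP position; "tcp_rot": TCP orientation; "wrist_force": force on the tool from outside, world axes, zero at the start; "torque": the same for the moment, N m; "opening": opening from 0.0 (shut) to 1.0 (fully open); "gripper_force": force on a finger pad.
Only numpy, scipy, OpenCV 4.12 (cv2) and the standard library are available. Lean on these libraries where they do the work, as an engineer would, in place of code of your own. Each camera call takes 0.05 s, during which the arm holds its last target. There are 200 camera calls.

TASK

Take the orange-handled hook puller, reach its upturned hook under the riser's ledge, find the hidden red pull eye by feel and gently draw the levitator tray out as far as it goes. Unhook and stand the puller back on the bench on its flat foot, leaving the tray fully out; use only the puller on the tray, never force it, and leave everything else on the bench alone.

Things in the scene. Friction and masses are not known exactly. Their poses are not given: they have to be found in the camera images.
- riser: Fixed grey instrument riser, 260 deep (x) by 272 wide (y), ledge top at 156 high, an oscilloscope on it behind x = 0 (to 290 high). Origin: centre of its underside, on the bench; +x from the open front to the closed back. Inside: side walls at y = +-124; two floor rails, 12 high, 12 wide, at y = +-104, from x = -200 to the back. It does not move.
- ledge_edge (a point): Middle of the lower front edge of the ledge's lip, riser x = -130, y = 0, 125 above the bench; riser's axes. The opening below it is 248 wide and 125 high.
- tray (a joint): How far the tray (aluminium, carrying a green and black levitator with a blue puck, 0.5 to 1 kg) is drawn out along the riser's -x, in m: 0 fully in, 0.200 hard against its out stop; starts 0 to 0.02. Sliding takes 5 to 7 N; it stays where left. Treat gently: at most 0.25 m/s, press the puller on tray or riser with less than 20 N, and do not touch the tray with the robot itself.
- eye_line (a point): On the tray's centre line, 90 above the bench, riser x = -45 minus the joint value, riser's axes; moves with the tray. The pull eye's centre lies level with it, at an unknown place 0 to 40 mm to either side (+-y): clamped on a cross-bar, hidden, not measured, to be felt for. The tray's upright front plate, 190 wide, 12 to 95 high, has its face 25 behind this point (+x).
- tray_front (a point): The same line at the tray's front plate: 25 behind eye_line (+x). The red eye is a level, fixed loop of 8 mm round bar (86 to 94 high), 44 wide outside (y); clear opening 28 in y, 30 in x, from 10 to 40 in front of this point, closed at the back by a clamp block 48 wide, 22 high. The clamp holds sideways pushes to about 12 N. The hook can come up through it from below.
- puller: Loose hook puller, about 0.24 kg: orange handle 110 long (its x), 22 wide (y), 44 tall, flat foot; origin at the centre of the foot's underside, +x along the rod to the hook, +z up. A 10 mm steel rod runs at height 22 from the handle's end (x = 55) to x = 200, where it turns straight up to the hook's tip at height 56 (the upturned part is 10 thick). Stands upright by itself on the bench.
- puller_grip (a point): Place to grasp the handle: 20 mm ahead of the handle's centre, 26 mm above the foot; same axes as the puller. Grasp across the 22 mm width. Hook tip is 180 mm ahead of it and 30 mm above it.
- hook_tip (a point): Top of the puller's upturned hook, on the axis of the upturned part; same axes as the puller.
- multimeter: Bystander: yellow multimeter, 150 x 75 x 35; origin under its centre.
- spool: Bystander: blue solder spool, 60 across, 50 high; origin under its centre.
- spray: Bystander: white bottle with red cap, 54 across, 140 high; origin under its centre.
- mug: Bystander: white mug, 80 across, 90 high; origin under its centre.
- screwdriver: Bystander: red screwdriver lying on the bench; origin under its middle.
- parts_bin: Bystander: blue divided parts bin, 110 x 160 x 50; origin under its centre.
- breadboard: Bystander: white breadboard, 85 x 55 x 9; origin under its centre.

How it is judged:
By the outcome, as a careful person would: the job done as asked, in the order asked, and still so for the second after the job is handed in, with the robot touching nothing.
It also fails if it takes over 72 s, if anything falls off the work surface, if the arm or the gripper's body presses on something with over 40 N, if the wrist force passes 120 N, or if a joint passes its speed limit or range.

## Working session

There is one attempt and no reset: what is moved stays moved. The work goes in short steps, each a Python script; the robot and the scene stay as the last script left them, time stands still between calls to the robot, and variables do not carry over. Pictures are saved under pics/ and viewed, at most 10 in all, crops included, and the job is handed in when it is done.

```bash
ls; mkdir -p pics; python3 - <<'E'
from plant import robot
import cv2,numpy as np
s=robot.sense();print(s['t'],s['tcp_pos'],s['tcp_rot'],s['wrist_force'],robot.nose_length)
a=[]
for n in("scene","top"):
    f=robot.grab_frame(n);np.savez(f"{n}0.npz",**f);cv2.imwrite(f"pics/{n}0.png",f["image"][:,:,::-1]);print(n,f["fx"],f["cx"],f["cy"],-f["R"].T@f["t"],f["R"])
E
```

```text
pics
0.0 [0.19464323 0.6457191  0.24124232] [-3.13958608e+00  5.86957670e-05  2.84877509e+00] [-0.49247145 -0.57231155 -0.48079714] 0.011
scene 496.5669512754688 279.1845660853909 212.20974407236724 [1.28110673 0.22555842 1.35118938] [[-0.41054475  0.91172951  0.01422324]
 [ 0.76820305  0.35423513 -0.53327436]
 [-0.49124034 -0.20800665 -0.84582277]]
top 449.4972970943009 279.539554575369 205.02232565856434 [ 0.45864063 -0.06816701  1.31023093] [[-0.00938973 -0.99994038  0.00557479]
 [-0.9972152   0.00895137 -0.07403862]
 [ 0.0739843  -0.00625447 -0.99723979]]
```

View pics/scene0.png

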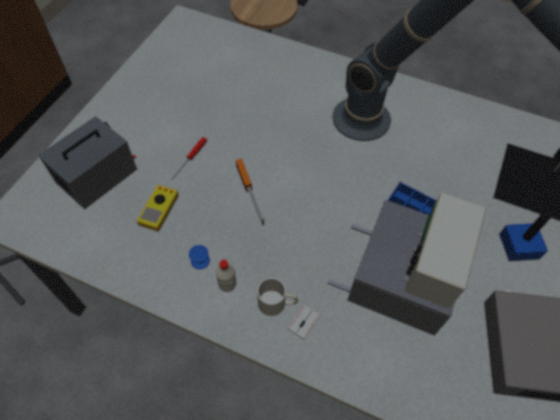

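View pics/top0.png

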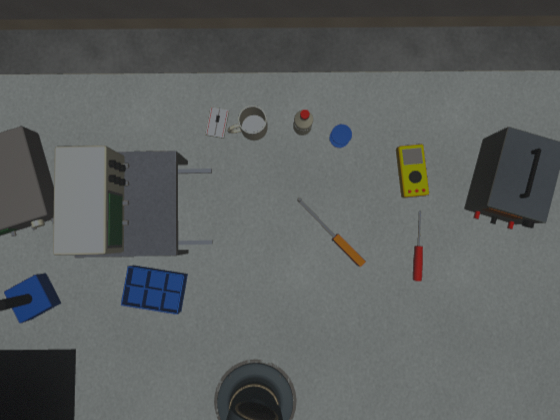

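The scene view shows the riser at lower right with its rails at (362,231) and (340,286), and the puller running from (240,162) to (263,222). In the top view the riser opens to image right (world -y): ledge at x 124-180, y 152-255, with rail ends at (212,171) and (212,242). The puller's handle is at (349,250) and its hook at (299,200).

```bash
cat > h.py <<'E'
import numpy as np,cv2
def cloud(f):
    v,u=np.mgrid[:420,:560];z=f["range_z"]
    c=np.stack([(u-f["cx"])/f["fx"]*z,(v-f["cy"])/f["fy"]*z,z],-1)
    return (c-f["t"])@f["R"]
def ray(f,u,v,h):
    d=f["R"].T@np.array([(u-f["cx"])/f["fx"],(v-f["cy"])/f["fy"],1]);o=-f["R"].T@f["t"]
    return o+d*(h-o[2])/d[2]
E
cat > m.py <<'E'
from h import *
for n in("top","scene"):
    f=dict(np.load(n+"0.npz"));P=cloud(f);im=f["image"];hsv=cv2.cvtColor(im,cv2.COLOR_RGB2HSV)
    ok=f["range_z"]>0
    print(n,'bench z',np.median(P[...,2][ok&(abs(P[...,2])<.03)]))
    # ledge
    L=ok&(abs(P[...,2]-.156)<.012)&(P[...,1]>.2)&(P[...,1]<.7)&(P[...,0]>.2)&(P[...,0]<.7)
    k,lab,st,_=cv2.connectedComponentsWithStats(L.astype(np.uint8));i=1+np.argmax(st[1:,4]);L=lab==i
    v,u=np.nonzero(L);print('ledge',st[i],np.median(P[L][:,2]))
    Q=np.array([ray(f,a,b,.156)[:2] for a,b in zip(u,v)],np.float32)
    r=cv2.minAreaRect(Q);print(r,cv2.boxPoints(r).round(4).tolist())
    # orange handle
    O=cv2.inRange(hsv,(7,140,90),(17,255,255));k,lab,st,_=cv2.connectedComponentsWithStats(O);i=1+np.argmax(st[1:,4]);v,u=np.nonzero(lab==i)
    print('orange',st[i],'z',np.median(P[lab==i][:,2]))
    Q=np.array([ray(f,a,b,.044)[:2] for a,b in zip(u,v)],np.float32)
    print('handle',cv2.minAreaRect(Q),Q.mean(0))
    # rails
    cv2.imwrite(f"pics/c_{n}.png",cv2.resize(im[130:280,90:390,::-1] if n=="top" else im[140:340,220:480,::-1],None,fx=2.6,fy=2.6,interpolation=cv2.INTER_CUBIC))
E
python3 m.py
```

```text
top bench z 0.0004904405870517231
ledge [  75  151   99  107 5204] 0.15576150714651987
((0.5515568256378174, 0.32314690947532654), (0.24674324691295624, 0.2726898491382599), 89.86360168457031) [[0.414900004863739, 0.20010000467300415], [0.6876000165939331, 0.19949999451637268], [0.6881999969482422, 0.44620001316070557], [0.4154999852180481, 0.44679999351501465]]
orange [334 235  31  31 274] z 0.04468382491615128
handle ((0.4243273138999939, -0.26837700605392456), (0.1083652451634407, 0.01795933023095131), 44.270538330078125) [ 0.42379147 -0.26901144]
scene bench z 0.00029154181705623846
ledge [ 356  201  100  117 4306] 0.15618478656985424
((0.5572978854179382, 0.32601508498191833), (0.2788538336753845, 0.2537003457546234), 0.4982775151729584) [[0.41679999232292175, 0.45159998536109924], [0.4189999997615814, 0.1979999989271164], [0.6977999806404114, 0.2003999948501587], [0.6955999732017517, 0.45410001277923584]]
orange [237 159  14  26 160] z 0.0438470734784541
handle ((0.4292994737625122, -0.26896485686302185), (0.10708584636449814, 0.020300885662436485), 43.92395782470703) [ 0.43016797 -0.26775694]
```

View pics/c_top.png

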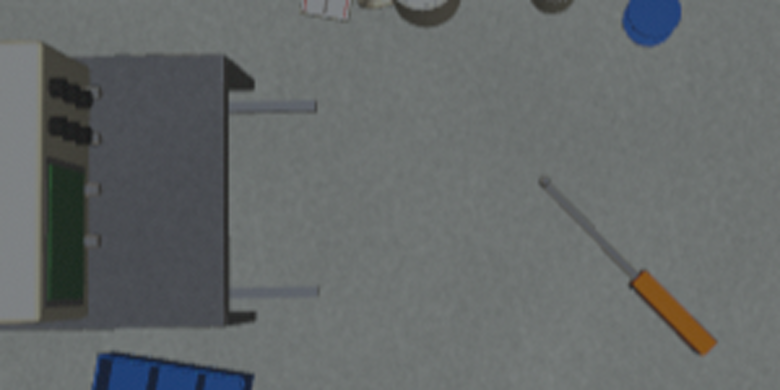

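```bash
cat > m2.py <<'E'
from h import *
f=dict(np.load("top0.npz"));im=f["image"]
c=lambda x,y,h:ray(f,90+(x+.5)/2.6-.5,130+(y+.5)/2.6-.5,h).round(4)
print('rails',c(240,107.5,.012),c(316,107,.012),c(240,292.5,.012),c(319,291,.012))
P=cloud(f);L=(abs(P[...,2]-.156)<.02).astype(float)
E=[]
for v in range(158,248):
    row=P[v,:,2]; us=[u for u in range(165,190) if row[u]>.12]
    if us:E.append(ray(f,max(us)+.5,v,.156)[:2])
E=np.array(E);p=np.polyfit(E[:,0],E[:,1],1);print('edge slope',p,np.polyval(p,.5515))
print('hook tip',c(544,181,.056),'rod',c(552,190,.022),c(630,270,.022),'handle mid',c(674,313,.044))
g=dict(np.load("scene0.npz"));hsv=cv2.cvtColor(g["image"],cv2.COLOR_RGB2HSV)
print('scene hook', ray(g,263.5,221,.056))
E
python3 m2.py
```

```text
rails [0.6566 0.2065 0.012 ] [0.6565 0.1215 0.012 ] [0.4503 0.2051 0.012 ] [0.4511 0.1178 0.012 ]
edge slope [0.00287446 0.18428703] 0.18587229871961738
hook tip [ 0.5673 -0.1305  0.056 ] rod [ 0.5601 -0.1409  0.022 ] [ 0.471  -0.2256  0.022 ] handle mid [ 0.4241 -0.2696  0.044 ]
scene hook [ 0.57778493 -0.1233732   0.056     ]
```

View pics/c_scene.png

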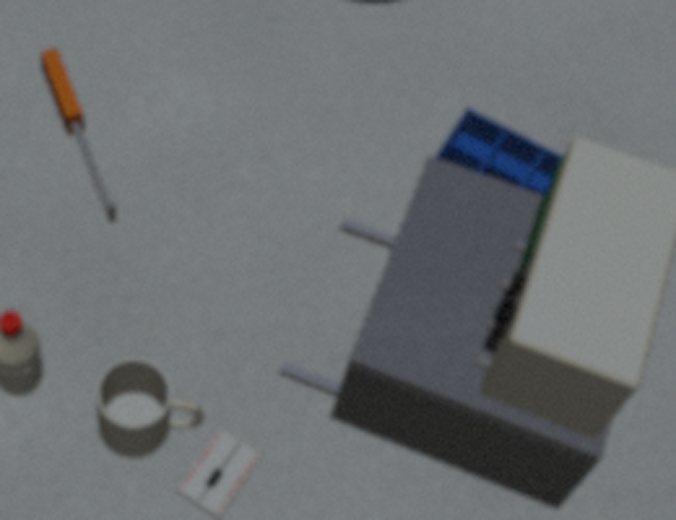

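```bash
python3 - <<'E'
from plant import robot
import numpy as np,cv2
from h import *
for y in(.768,.768-np.pi):
    for p in([.4404,-.2546,.2],):
        print(y,robot.inverse_kinematics(p,[np.pi,0,y]))
for y in (np.pi/2,-np.pi/2):
    for p in([.5525,.09,.08],[.5525,-.12,.08]): print(y,p,robot.inverse_kinematics(p,[np.pi,0,y]))
robot.move_straight([.195,.646,.46],vel=.25)
robot.goto([.4404,-.2546,.42],[np.pi,0,.768])
robot.goto([.4404,-.2546,.2],[np.pi,0,.768])
s=robot.sense();print(s['t'],s['tcp_pos'],s['joint_pos'])
f=robot.grab_frame("wrist");np.savez("w0.npz",**f);C=-f["R"].T@f["t"]
print('cam rel',C-s['tcp_pos'],f["R"][2])
im=f["image"];cv2.imwrite("pics/w0.png",im[:,:,::-1])
hsv=cv2.cvtColor(im,cv2.COLOR_RGB2HSV);O=cv2.inRange(hsv,(7,140,60),(17,255,255))
k,lab,st,_=cv2.connectedComponentsWithStats(O);i=1+np.argmax(st[1:,4]);v,u=np.nonzero(lab==i)
P=cloud(f)[lab==i];T=abs(P[:,2]-.044)<.006
Q=np.array([ray(f,a,b,.044)[:2] for a,b in zip(u[T],v[T])],np.float32);print(st[i],T.sum(),cv2.minAreaRect(Q))
E
```

```text
0.768 [-0.27931479  0.32532133  0.8947042   2.00745704 -0.3115862   0.94965341
 -0.0285587 ]
-2.3735926535897933 [ 1.22844192  0.40724693 -0.98664344  1.93094573  0.39961203  1.01453519
  2.40105934]
1.5707963267948966 [0.5525, 0.09, 0.08] [-0.56947534  0.50840191  0.43677647  1.97602401 -0.31642925  0.72314517
  0.05846391]
1.5707963267948966 [0.5525, -0.12, 0.08] [-0.45656361  0.62158183  0.82255683  1.97691044 -0.62596381  0.81604004
  0.72256557]
-1.5707963267948966 [0.5525, 0.09, 0.08] [ 0.5726242   0.82534439 -1.18261136  1.91139049  0.89395696  1.06016214
  2.13945941]
-1.5707963267948966 [0.5525, -0.12, 0.08] [-0.61220888  0.7767197   1.10739974  1.98394192 -0.87146652  0.96026412
 -2.19588607]
5.2667 [ 0.44165592 -0.25511762  0.20117609] [-0.25471108  0.31531715  0.85988014  2.00395121 -0.29434626  0.94627614
 -0.04744577]
cam rel [0.05648263 0.05431334 0.13201278] [-0.21873595 -0.21464248 -0.95188402]
[ 259  161   24  111 2413] 2404 ((0.424701988697052, -0.2687394917011261), (0.10727008432149887, 0.020260484889149666), 44.3369026184082)
```

View pics/w0.png

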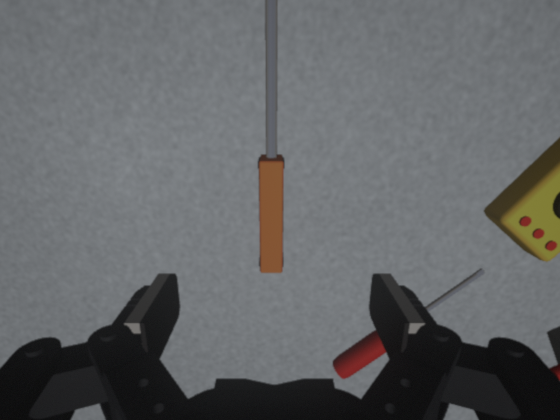

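The wrist view shows the orange handle at (271,215), with its front end at (271,158) and the rod running up. The screwdriver and multimeter are clear of the fingers. Handle centre is (0.4247, -0.2687) and yaw 44.3°, which agrees with the top view.

```bash
python3 - <<'E'
from plant import robot
import numpy as np,cv2
from h import *
R=[np.pi,0,.7739]
robot.grip(.6,strength=100)
robot.goto([.439,-.2547,.1],R)
robot.sleep(.3);print(robot.sense()['tcp_pos'],robot.sense()['wrist_force'])
print(robot.move_straight([.439,-.2547,.0185],vel=.1,contact_N=8))
print(robot.sense()['tcp_pos'])
robot.grip(0,strength=110)
s=robot.sense();print(s['opening'],s['gripper_force'],s['wrist_force'],s['tcp_pos'])
robot.move_straight([.439,-.2547,.12],vel=.12);robot.sleep(.2)
s=robot.sense();print(s['t'],s['tcp_pos'],s['tcp_rot'],s['wrist_force'],s['torque'],s['opening'])
for n in("wrist","top"):
    f=robot.grab_frame(n);np.savez(n+"1.npz",**f)
f=dict(np.load("wrist1.npz"))
cv2.imwrite("pics/w1.png",f["image"][:,:,::-1])
E
```

```text
[ 0.44001302 -0.25504337  0.10140578] [ 0.3308753   0.23162754 -0.72332256]
False
[ 0.4393099  -0.25503034  0.01888379]
0.24203608471841576 107.68941521644592 [-1.36142394  0.11709911  6.37965524] [ 0.43949661 -0.25487462  0.01926045]
9.0667 [ 0.4385622  -0.25454108  0.11934433] [-3.14036867e+00  8.02493874e-04  7.73738994e-01] [-0.08127051  0.07213014 -3.07451467] [-0.02154274  0.02529453 -0.0023443 ] 0.24310363970086293
```

View pics/w1.png

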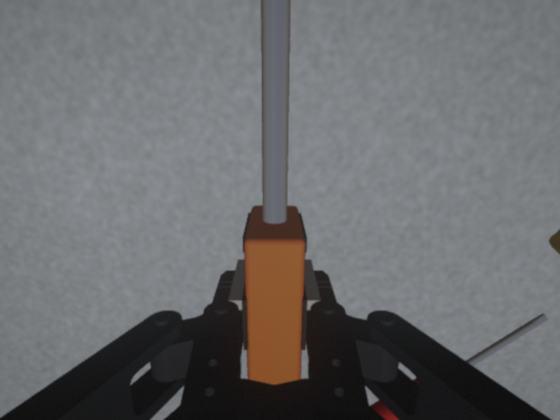

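The wrist view shows the handle held centred at (274,310), with the rod running straight ahead.

```bash
python3 - <<'E'
from h import *
f=dict(np.load("top1.npz"));P=cloud(f)
for nm,(u0,u1,v0,v1) in dict(spray=(288,318,105,140),mug=(226,272,102,145),spool=(326,356,120,150),bb=(204,230,104,140)).items():
    q=P[v0:v1,u0:u1].reshape(-1,3);q=q[q[:,2]>.006]
    print(nm,np.percentile(q,2,0).round(3),np.percentile(q,98,0).round(3))
d=np.array([np.cos(.7739),np.sin(.7739)]);tcp=np.array([.4386,-.2545])
for n in("top","wrist"):
    f=dict(np.load(n+"1.npz"));P=cloud(f).reshape(-1,3);r=P[:,:2]-tcp;a=r@d;b=r@np.array([-d[1],d[0]])
    for lo,hi in((.04,.06),(.08,.1),(.12,.14),(.15,.17),(.172,.19)):
        m=(a>lo)&(a<hi)&(abs(b)<.012)&(P[:,2]>.09)
        if m.sum()>3:print(n,lo,m.sum(),np.median(P[m,2]).round(4),P[m,2].max().round(4),np.median(b[m]).round(4))
E
```

```text
spray [ 0.759 -0.168  0.006] [ 0.806 -0.115  0.145]
mug [ 0.746 -0.041  0.006] [0.831 0.076 0.094]
spool [ 0.724 -0.28   0.007] [ 0.779 -0.224  0.057]
bb [0.757 0.066 0.006] [0.842 0.135 0.065]
top 0.04 140 0.4378 0.4812 0.0003
top 0.08 27 0.1257 0.131 -0.0005
top 0.12 27 0.1274 0.1323 -0.0008
top 0.15 27 0.1266 0.1315 -0.0005
top 0.172 17 0.153 0.1581 0.0005
wrist 0.04 1265 0.1265 0.1291 -0.0009
wrist 0.08 1727 0.1264 0.1289 -0.0009
```

```bash
cat > t.py <<'E'
from plant import robot
import numpy as np
D=[np.pi,0,np.pi/2]
X0,Y0=.5525,.318
def tcp(xr,yr,z): return [X0-yr,Y0+xr-.18,z-.038]
def go(xr,yr,z,vel=.05,c=None):
    r=robot.move_straight(tcp(xr,yr,z),vel=vel,attitude=D,contact_N=c);return r,st()
def st():
    s=robot.sense();p=s['tcp_pos']
    return dict(t=round(s['t'],2),tip=np.round([p[1]+.18-Y0,X0-p[0],p[2]+.038],4).tolist(),F=np.round(s['wrist_force'],2).tolist(),rot=np.round(s['tcp_rot'],3).tolist())
E
python3 - <<'E'
from t import *
robot.goto(tcp(-.21,-.078,.2),D)
print(go(-.21,-.078,.075,.12))
print(go(-.09,-.078,.075,.1,6))
robot.sleep(.3);print(st())
print(go(-.015,-.078,.075,.025,3))
robot.sleep(.2);print(st())
E
```

```text
(False, {'t': 11.4, 'tip': [-0.2102, -0.0787, 0.0759], 'F': [-0.44, 0.16, -2.48], 'rot': [3.14, 0.0, 1.571]})
(False, {'t': 12.75, 'tip': [-0.0913, -0.078, 0.0751], 'F': [-0.49, 0.05, -1.54], 'rot': [3.141, 0.001, 1.569]})
{'t': 13.05, 'tip': [-0.0904, -0.078, 0.075], 'F': [0.53, -0.02, -1.67], 'rot': [-3.142, 0.0, 1.57]}
(True, {'t': 15.06, 'tip': [-0.0345, -0.0772, 0.0742], 'F': [-0.26, -0.43, -2.98], 'rot': [-3.14, 0.002, 1.571]})
{'t': 15.26, 'tip': [-0.0347, -0.0764, 0.0733], 'F': [-0.22, -0.59, -2.13], 'rot': [-3.138, 0.002, 1.571]}
```

```bash
python3 - <<'E'
from t import *
go(-.040,-.078,.075,.03);robot.sleep(.2);print(st())
print(go(-.022,-.078,.075,.015,3))
print(st());robot.sleep(.2);print(st())
E
```

```text
{'t': 15.79, 'tip': [-0.0399, -0.078, 0.075], 'F': [0.38, 0.25, -2.19], 'rot': [-3.141, -0.0, 1.571]}
(True, {'t': 16.4, 'tip': [-0.0341, -0.0773, 0.0742], 'F': [0.38, -0.05, -2.4], 'rot': [-3.14, 0.002, 1.571]})
{'t': 16.4, 'tip': [-0.0341, -0.0773, 0.0742], 'F': [0.38, -0.05, -2.4], 'rot': [-3.14, 0.002, 1.571]}
{'t': 16.6, 'tip': [-0.0343, -0.0764, 0.0733], 'F': [0.67, -0.46, -2.86], 'rot': [-3.138, 0.002, 1.571]}
```

```bash
python3 - <<'E'
from t import *
go(-.054,-.078,.075,.05);print(go(-.054,-.078,.101,.04,4))
robot.sleep(.3);print(st())
print(go(-.054,.05,.101,.025,3));robot.sleep(.15);print(st())
E
```

```text
(False, {'t': 17.94, 'tip': [-0.0539, -0.0778, 0.1009], 'F': [0.58, 0.29, -2.15], 'rot': [-3.141, -0.0, 1.571]})
{'t': 18.24, 'tip': [-0.054, -0.0779, 0.1008], 'F': [0.4, -1.11, -1.7], 'rot': [-3.141, 0.0, 1.571]}
(True, {'t': 20.76, 'tip': [-0.0541, -0.0215, 0.1009], 'F': [3.77, 0.06, -2.96], 'rot': [3.138, -0.001, 1.566]})
{'t': 20.91, 'tip': [-0.054, -0.0215, 0.1005], 'F': [2.87, 0.29, -1.13], 'rot': [3.139, -0.0, 1.567]}
```

```bash
python3 - <<'E'
from t import *
go(-.054,-.028,.101,.05);go(-.054,-.028,.074,.06)
print(go(-.054,.0055,.074,.06,5))
r=go(-.054,.0055,.106,.03,3);print(r)
robot.sleep(.2);print(st())
if not r[0]:
    print(go(-.054,.020,.106,.015,2.5));robot.sleep(.1);print(st())
E
```

```text
(False, {'t': 22.52, 'tip': [-0.0539, 0.0051, 0.0742], 'F': [0.2, -0.43, -1.43], 'rot': [3.141, -0.0, 1.571]})
(False, {'t': 23.73, 'tip': [-0.054, 0.0057, 0.1058], 'F': [-0.13, 0.5, -2.28], 'rot': [-3.141, 0.0, 1.571]})
{'t': 23.93, 'tip': [-0.0541, 0.0056, 0.1058], 'F': [-0.01, 0.77, -1.77], 'rot': [-3.141, 0.0, 1.571]}
(True, {'t': 24.58, 'tip': [-0.054, 0.0141, 0.1058], 'F': [2.74, 0.53, -1.89], 'rot': [3.139, -0.0, 1.567]})
{'t': 24.68, 'tip': [-0.0541, 0.0141, 0.1056], 'F': [3.07, -0.16, -0.68], 'rot': [3.14, -0.0, 1.568]}
```

```bash
python3 - <<'E'
from t import *
go(-.054,.0055,.106,.04)
print(go(-.075,.0055,.106,.02,12))
print(go(-.232,.0055,.106,.06,13));robot.sleep(.1);print(st())
print(go(-.285,.0055,.106,.02,10));print(st());robot.sleep(.2);print(st())
E
```

```text
(False, {'t': 26.27, 'tip': [-0.0745, 0.0054, 0.106], 'F': [0.53, 5.29, -2.76], 'rot': [3.142, -0.001, 1.571]})
(False, {'t': 29.03, 'tip': [-0.2318, 0.0048, 0.1062], 'F': [2.71, 5.27, -2.51], 'rot': [3.14, -0.0, 1.569]})
{'t': 29.13, 'tip': [-0.2318, 0.0048, 0.1062], 'F': [2.91, 4.09, -2.34], 'rot': [3.14, -0.0, 1.569]}
(True, {'t': 30.43, 'tip': [-0.2496, 0.0052, 0.1052], 'F': [-0.14, 1.18, -3.43], 'rot': [-3.14, -0.007, 1.57]})
{'t': 30.43, 'tip': [-0.2496, 0.0052, 0.1052], 'F': [-0.14, 1.18, -3.43], 'rot': [-3.14, -0.007, 1.57]}
{'t': 30.63, 'tip': [-0.2491, 0.0057, 0.1047], 'F': [0.05, 0.75, -1.89], 'rot': [-3.139, -0.007, 1.571]}
```

```bash
python3 - <<'E'
from t import *
import cv2
print(go(-.244,.0055,.106,.03));robot.sleep(.1);print(st())
print(go(-.275,.0055,.106,.02,13));print(st());robot.sleep(.1);print(st())
go(-.246,.0055,.106,.03)
f=robot.grab_frame("top");np.savez("top2.npz",**f)
cv2.imwrite("pics/t2.png",cv2.resize(f["image"][130:280,90:390,::-1],None,fx=2.6,fy=2.6,interpolation=cv2.INTER_CUBIC))
E
```

```text
(False, {'t': 30.93, 'tip': [-0.2435, 0.0056, 0.106], 'F': [-0.84, 0.11, -1.92], 'rot': [-3.141, 0.0, 1.572]})
{'t': 31.02, 'tip': [-0.2439, 0.0055, 0.106], 'F': [-0.46, 0.07, -2.2], 'rot': [-3.142, 0.0, 1.571]}
(True, {'t': 31.77, 'tip': [-0.2496, 0.006, 0.1048], 'F': [0.43, 0.96, -1.52], 'rot': [-3.138, -0.008, 1.572]})
{'t': 31.77, 'tip': [-0.2496, 0.006, 0.1048], 'F': [0.43, 0.96, -1.52], 'rot': [-3.138, -0.008, 1.572]}
{'t': 31.88, 'tip': [-0.2495, 0.0063, 0.1045], 'F': [0.78, 1.49, -1.25], 'rot': [-3.138, -0.008, 1.572]}
```

View pics/t2.png

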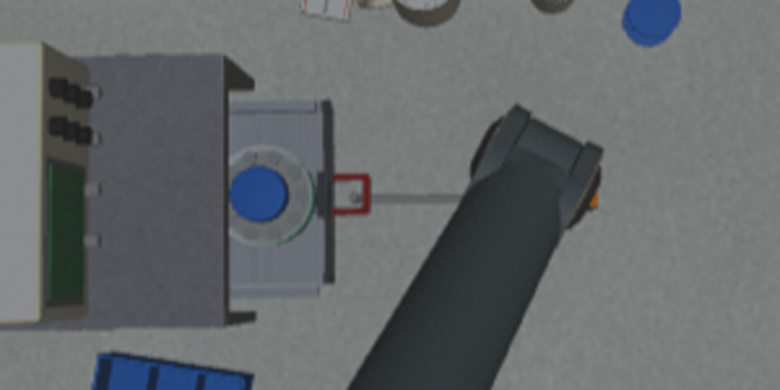

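The crop shows the tray out, with its front plate face at x≈334, the red eye spanning x 334-370 and y 175-214, and the hook tip inside it at (356,197). I'll check the amount drawn with the calibration.

```bash
python3 - <<'E'
from h import *
f=dict(np.load("top2.npz"));hsv=cv2.cvtColor(f["image"],cv2.COLOR_RGB2HSV)
c=lambda x,y,h:ray(f,90+(x+.5)/2.6-.5,130+(y+.5)/2.6-.5,h).round(4)
print('plate face',c(334,150,.095),c(335,240,.095),'eye front',c(370.5,195,.09),'eye sides',c(350,175,.09),c(350,214,.09),'tip',c(356,197,.105))
print('lip top edge',c(228,195,.156), 'left/right',c(200,55,.156),c(200,326,.156))
P=cloud(f)
for v in (170,180,225,232):
    r=P[v,205:235];k=np.nonzero(r[:,2]>.06)[0];print(v,r[k[-3:]].round(4).tolist())
E
```

```text
plate face [0.5983 0.0905 0.095 ] [0.5043 0.0894 0.095 ] eye front [0.5512 0.053  0.09  ] eye sides [0.5724 0.0744 0.09  ] [0.5315 0.0744 0.09  ] tip [0.5481 0.0665 0.105 ]
lip top edge [0.5475 0.1873 0.156 ] left/right [0.6878 0.2162 0.156 ] [0.4189 0.2138 0.156 ]
170 [[0.6453, 0.0985, 0.1], [0.6454, 0.0959, 0.0988], [0.6478, 0.0953, 0.0834]]
180 [[0.6185, 0.099, 0.0959], [0.6185, 0.0963, 0.0961], [0.6188, 0.0939, 0.0933]]
225 [[0.4963, 0.0963, 0.0949], [0.4963, 0.0939, 0.0923], [0.4963, 0.0915, 0.0904]]
232 [[0.4773, 0.0958, 0.0987], [0.4774, 0.0938, 0.093], [0.4774, 0.0912, 0.0925]]
```

```bash
python3 - <<'E'
from t import *
print(go(-.240,.0055,.106,.03))
print(go(-.240,.0055,.073,.05,4))
print(go(-.34,.0055,.073,.12,5))
robot.goto([.46,-.24,.09],[np.pi,0,.9]);robot.goto([.439,-.2547,.05],[np.pi,0,.7739]);robot.sleep(.2);print(st())
print(robot.move_straight([.439,-.2547,.016],vel=.02,contact_N=4));s=robot.sense();print(s['tcp_pos'],s['tcp_rot'],s['wrist_force'])
E
```

```text
(False, {'t': 32.56, 'tip': [-0.2396, 0.0055, 0.1059], 'F': [-0.08, 0.19, -2.02], 'rot': [-3.141, -0.0, 1.571]})
(False, {'t': 33.37, 'tip': [-0.2401, 0.0053, 0.0731], 'F': [0.05, 0.24, -1.36], 'rot': [3.141, 0.0, 1.571]})
(False, {'t': 34.35, 'tip': [-0.3388, 0.0054, 0.0728], 'F': [0.34, 1.18, -2.58], 'rot': [-3.141, -0.001, 1.572]})
{'t': 35.38, 'tip': [-0.3924, 0.1118, 0.0886], 'F': [0.74, -0.51, -1.87], 'rot': [3.14, -0.001, 0.776]}
True
[ 0.43897677 -0.25470611  0.01927673] [-3.14117806e+00 -1.10259439e-04  7.73759905e-01] [-0.04505935 -0.43014788  4.55919977]
```

```bash
python3 - <<'E'
from t import *
import cv2
robot.grip(.6,strength=20);robot.sleep(.2)
robot.move_straight([.439,-.2547,.10],vel=.06);robot.move_straight([.439,-.2547,.2],vel=.15)
robot.goto([.45,-.4,.3],[np.pi,0,.77]);robot.sleep(.3)
print(st())
f=robot.grab_frame("top");np.savez("top3.npz",**f)
cv2.imwrite("pics/t3.png",cv2.resize(f["image"][100:300,50:450,::-1],None,fx=2,fy=2))
from h import *
hsv=cv2.cvtColor(f["image"],cv2.COLOR_RGB2HSV);O=cv2.inRange(hsv,(7,140,90),(17,255,255))
k,lab,s,_=cv2.connectedComponentsWithStats(O);i=1+np.argmax(s[1:,4]);print(s[i],np.median(cloud(f)[lab==i][:,2]))
E
```

```text
{'t': 40.72, 'tip': [-0.5366, 0.1021, 0.3373], 'F': [-0.14, -0.44, 0.59], 'rot': [-3.14, -0.0, 0.772]}
[334 235  31  31 284] 0.044516174405904774
```

View pics/t3.png

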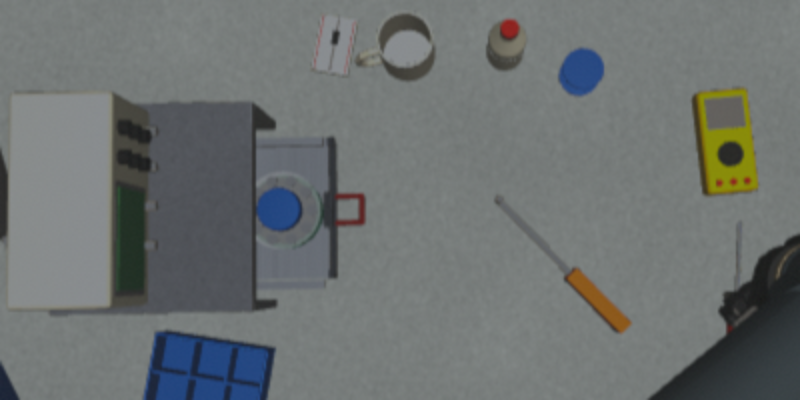

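The top view shows the tray out with its red eye at (350,208). The puller stands at its original spot, from (498,200) to (600,300), and the other items look unmoved.

```bash
python3 -c "
from plant import robot
print(robot.close_job())"
```

```text
the job is handed in; nothing more can be done
None
```

I hooked the red eye by feel and drew the tray out until it stopped hard twice at the same place. I then unhooked, stood the puller back on its foot where it started, and handed the job in at about 41 s. The camera check puts the tray within about 1 cm of its 0.200 m out stop, so "fully out" rests mainly on those two hard stops.

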